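Show the carver the next cut

ROBOT

A 6-joint arm with a two-finger parallel gripper is mounted at the origin on the work surface. World frame = base frame: x ahead of the robot, y to its left, z up, the work surface at z = 0. Lengths are in mm, angles in rad, forces in N, time in s.
With the tool pointing down it reaches from about 325 to 900 mm from the base axis. Payload 6.1 kg.
Tool frame: the origin (TCP) lies midway between the tips of the shut fingers; the grasp point (between the pads) lies robot.grasp_offset behind it (robot.grasp_offset is the distance from the TCP to the grasp point, in mm); z points along the fingers, x is the direction in which the jaws open and shut, and the axes are right-handed (so a half turn about z gives the same grasp; the last joint's range is limited). The gripper opens to 85 mm and grips with 20 to 120 N. Pads are 22 mm wide; open, the fingers measure 114 mm over their backs; the gripper's body (76 mm by 85 mm) begins 54 mm behind the grasp point. The pads swing forward as they close: fully open they stand 13 mm farther back than shut.
Start: joints at [-1.254, 0.22, 1.526, -0, 1.395, -0.126], TCP at [267.787, -564.718, 231.3] pointing down, gripper open.
Joint ranges: [-2.98, 2.98], [-0.91, 2.08], [0.09, 2.57], [-1.24, 4.39], [0.2, 2.65], [-2.68, 2.68]. Speed limits (rad/s): [2.57, 2.57, 3.01, 3.14, 3.14, 3.14].

INTERFACE

Orientations are given as a unit quaternion [x, y, z, w].
In Python, from bench import robot gives the robot as it stands. Calls block until the motion is done:
- robot.reach(position, orientation): joint-space move of the TCP to a pose.
- robot.move_l(position, orientation=None, speed=150): straight line of the TCP; orientation=None keeps the orientation; speed is the mean speed in mm/s.
- robot.move_j(angles): joint-space move.
- robot.grip(opening, strength=None): finger opening in mm; strength is the grip in N (None keeps the last); returns when the fingers have stopped.
- robot.pause(seconds).
- robot.ik(position, orientation): joint angles nearest the present ones, or None.
- robot.capture(name): name is "scene" or "side" or "wrist"; returns a dict with "pixels" (480x640x3 uint8, blue, green, red), "fx", "fy", "cx", "cy" (pixels), "dist_coeffs" ([k1, k2, p1, p2, k3] as OpenCV has them; the pictures are not rectified), "R" (3x3) and "t" (3): a world point X has camera coordinates R X + t; the wrist camera has in their place "tool_from_camera" (4x4, takes a point from camera to tool coordinates, whose origin is the TCP and whose axes are the tool frame's). Camera axes: x right, y down, z forward; pixel columns grow to the right and rows downward; lengths in mm; the calibration is good to about 2 mm. A picture is of the moment at which its call begins: read the wrist's pose just before it. There is no depth.
A pose or a line that the arm cannot do raises robot.IKError and nothing moves.
- robot.hand_in(): hands the job in, once; it reports no verdict.
Readings, each from a call of its own:
- robot.read_t(): time.
- robot.read_joints(): joint angles.
- robot.read_qd(): joint speeds.
- robot.read_joint_efforts(): joint torques, N m.
- robot.read_tool_pos(): TCP position.
- robot.read_tcp_rot(): TCP orientation.
- robot.read_contact_force(): force on the tool from outside, world axes, zero at the start.
- robot.read_moment(): the same for the moment, N m.
- robot.read_finger_gap(): finger opening in mm.
Only numpy, scipy, OpenCV 4.12 (cv2) and the standard library are available. Lean on these libraries where they do the work, as an engineer would, in place of code of your own. Each camera call takes 0.05 s, during which the arm holds its last target.

TASK

Show the carver the next cut on the wooden rosette: touching nothing, point from above first at the steel blade of the widest gouge in the tray, then at the one petal that is still a plain uncut block, each time holding the fingertips still about two centimetres above it for two seconds. Keep well away from the other gouges' blades and the finished petals, so that there is no doubt which one you mean, and finish still pointing at the uncut petal.

Things in the scene. Friction and masses are not known exactly. Their poses are not given: they have to be found in the camera images.
- gouge_wide: Loose wood-carving gouge, the widest of the three: 250 mm long, octagonal wooden handle 29 mm thick with a brass collar, plain steel blade 36 mm wide. It lies channel up in the tool tray; origin under the middle of its length, z up, blade along its -x. The four rows of the tray, about 78 mm apart, hold the three gouges and a grey slip stone in any order.
- gouge_wide_blade (a point): Point on the middle of that gouge's blade, 6 mm above the tray floor: the blade, 36 mm wide, runs 35 mm ahead (-x) and 50 mm back (+x) from here; its upturned sides rise at most 13 mm above this point. Axes as the gouge's.
- gouge_medium: Loose wood-carving gouge, the middle one: 250 mm long, octagonal wooden handle 29 mm thick with a brass collar, plain steel blade 20 mm wide. It lies channel up in the tool tray; origin under the middle of its length, z up, blade along its -x. The four rows of the tray, about 78 mm apart, hold the three gouges and a grey slip stone in any order.
- gouge_medium_blade (a point): Point on the middle of that gouge's blade, 6 mm above the tray floor: the blade, 20 mm wide, runs 35 mm ahead (-x) and 50 mm back (+x) from here; its upturned sides rise at most 8 mm above this point. Axes as the gouge's.
- gouge_narrow: Loose wood-carving gouge, the slimmest: 250 mm long, octagonal wooden handle 29 mm thick with a brass collar, plain steel blade 10 mm wide. It lies channel up in the tool tray; origin under the middle of its length, z up, blade along its -x. The four rows of the tray, about 78 mm apart, hold the three gouges and a grey slip stone in any order.
- gouge_narrow_blade (a point): Point on the middle of that gouge's blade, 6 mm above the tray floor: the blade, 10 mm wide, runs 35 mm ahead (-x) and 50 mm back (+x) from here; its upturned sides rise at most 6 mm above this point. Axes as the gouge's.
- uncut_petal (a point): Centre of the flat top of the one uncut petal of the carved rosette: a plain wedge-shaped block 70 mm long (radially), 32 to 62 mm wide, 14 mm high, of the same wood as the rest. Site x points outwards from the rosette's centre, which lies 64 mm along -x; z up. The five petals stand 72 degrees apart.
- turntable: Fixed steel foot of the bench turntable; origin under its centre, on the bench. On it turns freely a plywood head 260 mm across (33 to 51 mm above the bench) with the rosette fastened on, a round wooden panel 230 mm across. Petal tops are 85 mm above the bench; only the domed boss in the middle stands 5 mm higher.
- cut_petal_1 (a point): Finished petal 1 (counted anticlockwise from the uncut one): a rimmed leaf hollow with a midrib, 74 mm long and 60 mm wide; the point lies over its middle at the height of its rim, level with the uncut block's top.
- cut_petal_2 (a point): Finished petal 2 (counted anticlockwise from the uncut one): a rimmed leaf hollow with a midrib, 74 mm long and 60 mm wide; the point lies over its middle at the height of its rim, level with the uncut block's top.
- cut_petal_3 (a point): Finished petal 3 (counted anticlockwise from the uncut one): a rimmed leaf hollow with a midrib, 74 mm long and 60 mm wide; the point lies over its middle at the height of its rim, level with the uncut block's top.
- cut_petal_4 (a point): Finished petal 4 (counted anticlockwise from the uncut one): a rimmed leaf hollow with a midrib, 74 mm long and 60 mm wide; the point lies over its middle at the height of its rim, level with the uncut block's top.
- tray: Fixed plywood tool tray, 310 mm (x) by 340 mm (y), floor 6 mm thick, rim 22 mm high; origin under its centre. It and the turntable stand side by side ahead of the robot, either one on the left, with a pair of dividers between. Nothing within 100 mm of a place to point at stands more than 90 mm above the bench.
Things that resemble listed ones, but are neither listed nor needed, are in the scene too. What is shaped like the gouge_medium but turquoise is not meant.

How it is judged (in metres and radians):
On the way, in this order (a step that is already met when the one before it is completed fails the run):
1. the fingertips dwell close above the blade of the widest gouge (x of the grasp point in the frame of gouge_wide_blade between -0.042 and 0.042 m and y of the grasp point in the frame of gouge_wide_blade between -0.02 and 0.02 m and z of the grasp point in the frame of gouge_wide_blade between 0 and 0.07 m), for 1.5 s.
2. then they dwell close above the uncut petal (horizontal distance between the grasp point and uncut_petal below 0.022 m and z of the grasp point in the frame of uncut_petal between 0 and 0.07 m), for 1.5 s.
At the end, for the whole second after the job is handed in: Still pointing at the uncut petal: grasp point within 22 mm sideways of its centre and under 70 mm above it (fingertips under about 50 mm). The gouges lie at rest within 8 mm of where they were; the rosette has not turned (petal moved under 6 mm) (all of step 2 and distance of each of gouge_wide_blade, gouge_medium_blade, gouge_narrow_blade from where it was at the start of the episode below 0.008 m and distance of uncut_petal from where it was at the start of the episode below 0.006 m and linear speed of each of gouge_wide, gouge_medium, gouge_narrow below 0.02 m/s); the robot touches nothing.
It fails at once if the robot touches something (contact force between any of the fingers, the arm and anything else above 0.5 N).
It fails at once if a gouge is moved or lifted (distance of any of gouge_wide_blade, gouge_medium_blade, gouge_narrow_blade from where it was at the start of the episode above 0.01 m).
It fails at once if the rosette is turned (distance of uncut_petal from where it was at the start of the episode above 0.008 m).
It fails at once if the fingertips come close above another gouge's blade ((x of the grasp point in the frame of gouge_medium_blade between -0.04 and 0.04 m and y of the grasp point in the frame of gouge_medium_blade between -0.014 and 0.014 m and z of the grasp point in the frame of gouge_medium_blade between 0 and 0.07 m) or (x of the grasp point in the frame of gouge_narrow_blade between -0.04 and 0.04 m and y of the grasp point in the frame of gouge_narrow_blade between -0.014 and 0.014 m and z of the grasp point in the frame of gouge_narrow_blade between 0 and 0.07 m)).
It fails at once if the fingertips come close above a finished petal ((horizontal distance between the grasp point and cut_petal_1 below 0.02 m and z of the grasp point in the frame of cut_petal_1 between 0 and 0.07 m) or (horizontal distance between the grasp point and cut_petal_2 below 0.02 m and z of the grasp point in the frame of cut_petal_2 between 0 and 0.07 m) or (horizontal distance between the grasp point and cut_petal_3 below 0.02 m and z of the grasp point in the frame of cut_petal_3 between 0 and 0.07 m) or (horizontal distance between the grasp point and cut_petal_4 below 0.02 m and z of the grasp point in the frame of cut_petal_4 between 0 and 0.07 m)).
It also fails if it takes over 45 s, if anything falls off the work surface, if the arm or the gripper's body presses on something with over 40 N, if the wrist force passes 120 N, or if a joint passes its speed limit or range.

## Working session

There is one attempt and no reset: what is moved stays moved. The work goes in short steps, each a Python script; the robot and the scene stay as the last script left them, time stands still between calls to the robot, and variables do not carry over. Pictures are saved under pics/ and viewed, and the job is handed in when it is done.

```bash
ls; mkdir -p pics
python3 - <<'E'
from bench import robot
import cv2,json,numpy as np
print(robot.read_t(),robot.read_tool_pos(),robot.read_tcp_rot(),robot.grasp_offset,robot.read_finger_gap())
for n in ["scene","side","wrist"]:
    c=robot.capture(n); cv2.imwrite(f"pics/{n}0.png",c.pop("pixels"))
    json.dump({k:np.asarray(v).tolist() for k,v in c.items()},open(f"{n}0.json","w")); 
    if n!="wrist": print(n,c["fx"],-np.array(c["R"]).T@np.array(c["t"]),c["dist_coeffs"])
    else: print(c["tool_from_camera"],c["dist_coeffs"],c["fx"])
E
```

```text
pics
0.0 [ 267.61030997 -564.13284589  230.19848749] [ 8.45126372e-01 -5.34565674e-01 -7.50185030e-04 -6.27330792e-04] 18.700000000000003 85.24914299233973
scene 561.2449658440178 [1177.54156079  322.4129046   881.54630708] [0.01329042 0.         0.         0.         0.        ]
side 563.5317871418035 [ 252.35118938  832.52865355 1039.29551003] [-0.17819012  0.          0.          0.          0.        ]
[[ 9.99998565e-01  1.75888764e-04  1.68480935e-03  4.76675634e-01]
 [-6.41285470e-04  9.59877419e-01  2.80419204e-01 -7.25790060e+01]
 [-1.56788786e-03 -2.80419882e-01  9.59876154e-01 -1.42932728e+02]
 [ 0.00000000e+00  0.00000000e+00  0.00000000e+00  1.00000000e+00]] [0.00807086 0.         0.         0.         0.        ] 428.54627603357164
```

View pics/scene0.png

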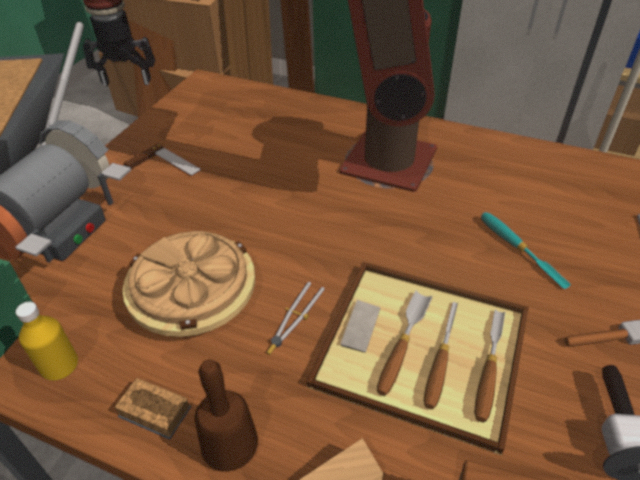

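View pics/side0.png

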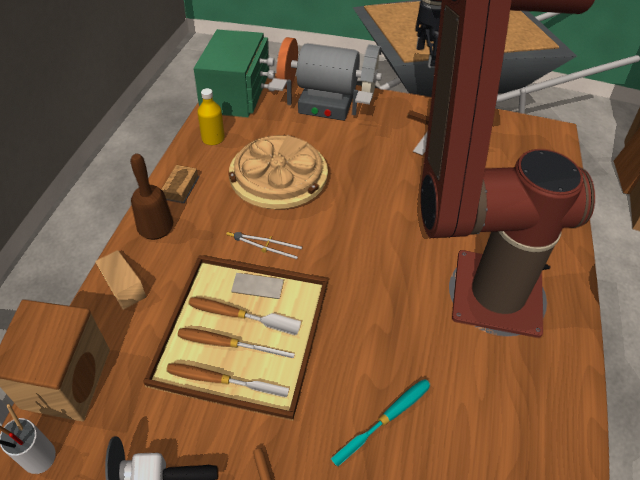

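View pics/wrist0.png

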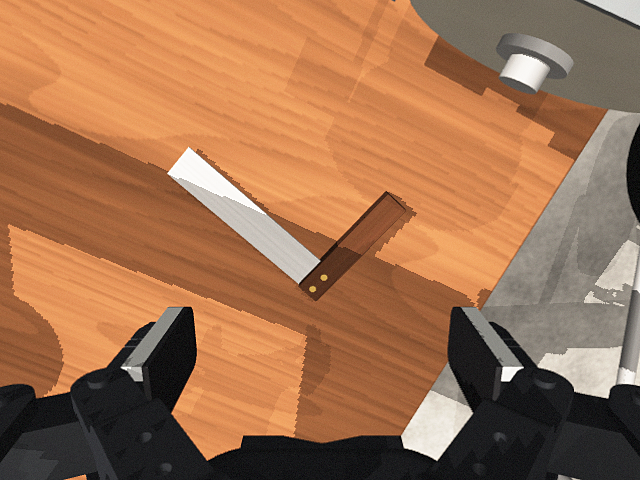

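The scene view shows the wide gouge beside the slip stone, with its blade near (418,307) in scene and (282,322) in side. The rosette is near (190,272) in scene, and the block looks to be at the upper left, about (150,255). I'll enlarge these areas.

Run:
```python
import cv2,numpy as np
s=cv2.imread("pics/scene0.png");d=cv2.imread("pics/side0.png")
f=lambda im,x,y:cv2.resize(im[y:y+100,x:x+130],None,fx=3,fy=3,interpolation=cv2.INTER_CUBIC)
g=np.vstack([np.hstack([f(s,125,225),f(d,215,125)]),np.hstack([f(s,370,280),f(d,200,275)])])
cv2.imwrite("pics/crop0.png",g)
```

```text
(no output)
```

View pics/crop0.png

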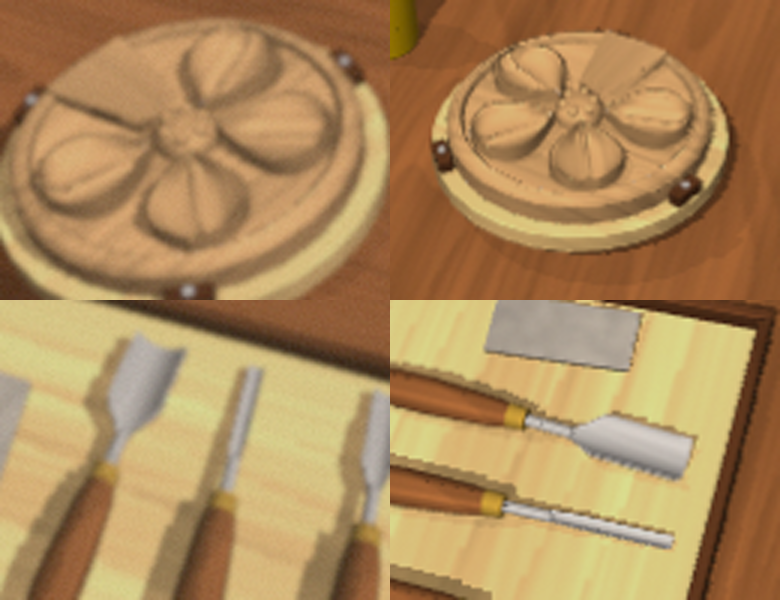

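```bash
cat > h.py <<'E'
import numpy as np,cv2,json
from scipy.spatial.transform import Rotation as Ro
def ray(c,uv,pose=None):
    K=np.array([[c["fx"],0,c["cx"]],[0,c["fy"],c["cy"]],[0,0,1]])
    p=cv2.undistortPoints(np.array([[uv]],float),K,np.array(c["dist_coeffs"]))[0,0]
    d=np.array([p[0],p[1],1.])
    if pose is None:
        R=np.array(c["R"]);return -R.T@np.array(c["t"]),R.T@d
    T=np.array(c["tool_from_camera"]);W=Ro.from_quat(pose[1]).as_matrix()
    return W@T[:3,3]+pose[0],W@T[:3,:3]@d
def plane(c,uv,z,pose=None):
    o,d=ray(c,uv,pose);return o+d*(z-o[2])/d[2]
def load(n):
    return json.load(open(n+".json"))
E
python3 - <<'E'
from h import *
s=load("scene0");d=load("side0")
for n,a,b,z in [("blade",(419,307),(282,323),12),("boss",(187.3,267.7),(277.7,160),90),("petal",(162,253),(294.3,147.7),85),
 ("neck",(410,327),(245.5,317),12),("tip",(426,294),(300,327),12)]:
    print(n,plane(s,a,z).round(),plane(d,b,z).round())
E
```

```text
blade [460. 213.  12.] [461. 208.  12.]
boss [ 602. -217.   90.] [ 589. -213.   90.]
petal [ 583. -289.   85.] [ 562. -277.   85.]
neck [514. 211.  12.] [541. 213.  12.]
tip [423. 217.  12.] [421. 208.  12.]
```

```bash
cat > look.py <<'E'
from bench import robot
from h import *
def look(n):
    pose=(np.array(robot.read_tool_pos()),np.array(robot.read_tcp_rot()))
    c=robot.capture("wrist");cv2.imwrite(f"pics/{n}.png",c.pop("pixels"))
    c={k:np.asarray(v).tolist() for k,v in c.items()};c["pose"]=[p.tolist() for p in pose]
    json.dump(c,open(n+".json","w"));print(n,robot.read_t(),pose[0].round(1))
E
python3 - <<'E'
from look import *
q=[1,0,0,0]
robot.grip(0)
robot.reach([590,-200,290],q);robot.pause(.3);look("w_ros")
robot.reach([470,240,260],q);robot.pause(.3);look("w_tray")
print(robot.read_finger_gap(),robot.read_contact_force())
E
```

```text
w_ros 3.05 [ 589.8 -200.6  289.9]
w_tray 5.075 [470.4 239.5 260. ]
0.3153652918006831 [0.06274123 0.29104892 0.09593214]
```

View pics/w_ros.png

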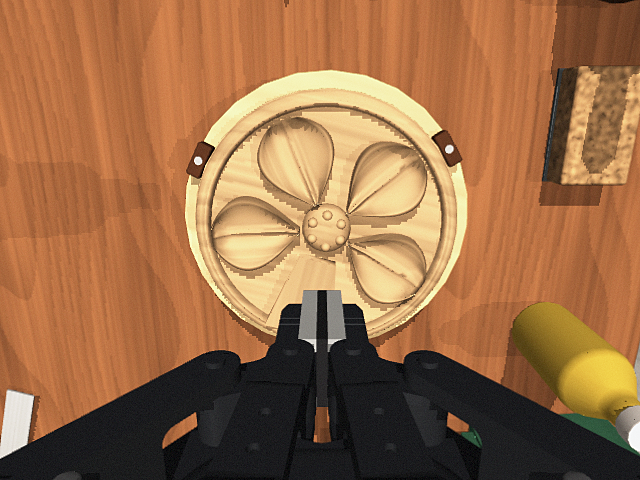

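View pics/w_tray.png

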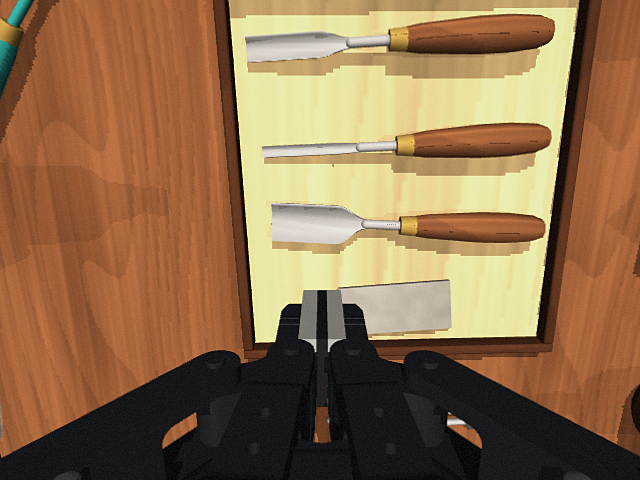

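Wrist views are clear. In the rosette view the boss is at (326,229), the cut petals sit around it, and the uncut wedge is at the bottom, about (305,290), partly behind the fingers. In the tray view the widest blade spans about (272–362, 204–247), next to the slip stone. I'll take a clearer second view of the wedge while computing.

Run:
```python
from look import *
c=load("w_tray");P=(np.array(c["pose"][0]),np.array(c["pose"][1]))
im=cv2.imread("pics/w_tray.png");h=cv2.cvtColor(im,cv2.COLOR_BGR2HSV)
m=((h[...,1]<40)&(h[...,2]>90)).astype(np.uint8)
m=cv2.morphologyEx(m,cv2.MORPH_OPEN,np.ones((3,3)))
m[:, :240]=0;m[285:]=0
n,l,st,ce=cv2.connectedComponentsWithStats(m)
for i in range(1,n):
    if st[i,4]<200: continue
    ys,xs=np.where(l==i); pts=np.array([plane(c,(x,y),14,P) for x,y in zip(xs,ys)])
    print(st[i],pts.min(0).round(1),pts.max(0).round(1), pts.mean(0).round(1))
    for x0 in range(int(pts[:,0].min()),int(pts[:,0].max()),12):
        y=pts[abs(pts[:,0]-x0-6)<3,1]; 
        if len(y): print("  ",x0+6,y.min().round(1),y.max().round(1),((y.min()+y.max())/2).round(1))
q=[1,0,0,0]
robot.reach([590,-150,300],q);robot.pause(.3);look("w_ros2")
```

```text
[ 245   31  145   31 2855] [408.4 350.   14. ] [528.3 373.1  14. ] [456.9 362.4  14. ]
   414 350.0 369.3 359.7
   426 350.8 370.1 360.4
   438 351.6 370.8 361.2
   450 352.4 371.6 362.0
   462 353.2 372.3 362.7
   474 353.9 373.1 363.5
   486 357.0 370.1 363.6
   498 361.7 368.5 365.1
   510 362.4 369.3 365.9
   522 363.2 370.0 366.6
[ 262  141  135   16 1360] [418.9 270.9  14. ] [538.4 284.   14. ] [476.2 277.4  14. ]
   424 270.9 279.7 275.3
   436 270.9 279.7 275.3
   448 271.8 280.5 276.1
   460 271.7 281.4 276.6
   472 272.6 281.4 277.0
   484 273.5 282.3 277.9
   496 274.4 282.3 278.3
   508 275.2 282.3 278.8
   520 276.1 283.1 279.6
   532 277.0 284.0 280.5
[ 272  203  129   41 3459] [425.  189.1  14. ] [545.8 227.9  14. ] [470.  208.5  14. ]
   430 192.1 227.9 210.0
   442 191.1 227.0 209.0
   454 191.1 227.0 209.0
   466 190.1 226.0 208.1
   478 189.1 226.0 207.5
   490 189.1 225.0 207.1
   502 197.0 219.3 208.2
   514 203.9 212.6 208.2
   526 203.9 211.6 207.7
   538 202.9 210.7 206.8
w_ros2 6.9417 [ 590.1 -149.2  300. ]
```

View pics/w_ros2.png

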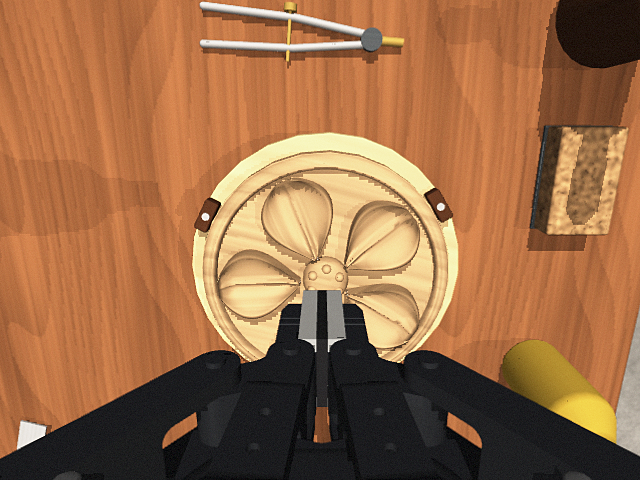

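The mask widths are 36, 20 and 9 mm, which confirms the wide gouge. Its blade point is at about (460, 208.5). The last view moved the wrong way and hid the wedge, so I'll look from y = -300 instead.

Run:
```python
from look import *
robot.reach([600,-265,300],[1,0,0,0]);robot.pause(.3);look("w_ros3")
im=cv2.imread("pics/w_ros3.png");cv2.imwrite("pics/w_ros3z.png",cv2.resize(im[20:320,150:500],None,fx=2,fy=2,interpolation=cv2.INTER_CUBIC))
```

```text
w_ros3 7.825 [ 600.3 -263.9  300.3]
```

View pics/w_ros3z.png

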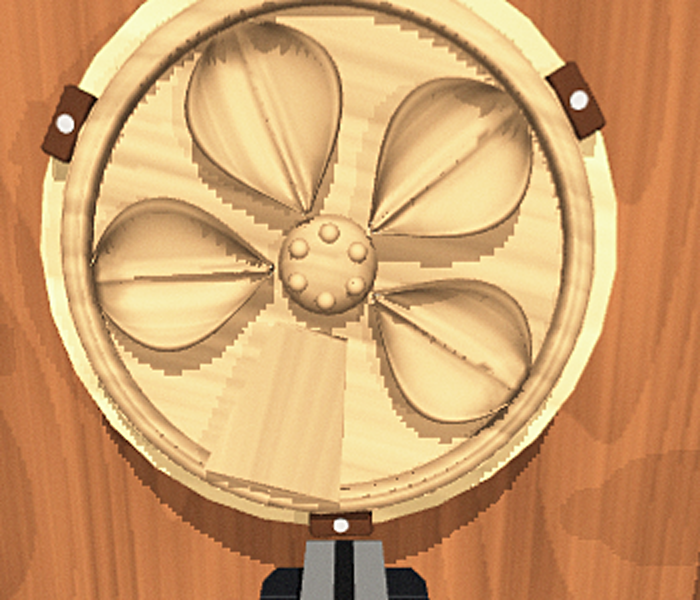

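Run:
```python
from h import *
c=load("w_ros3");P=(np.array(c["pose"][0]),np.array(c["pose"][1]))
f=lambda u,v,z=85:plane(c,(u/2+150,v/2+20),z,P)[:2]
co=[f(275,325),f(346,340),f(340,500),f(206,472)]
print(np.round(co,1)); i=(co[0]+co[1])/2;o=(co[2]+co[3])/2
print("lens",np.linalg.norm(o-i),np.linalg.norm(co[0]-co[1]),np.linalg.norm(co[2]-co[3]),"mid",(i+o)/2)
b=f(329,264,88);print("boss",b)
# cut-leaf inner/outer tips
mid=[]
for a,e in [((272,268),(93,265)),((306,212),(255,25)),((371,231),(510,98)),((375,295),(515,385))]:
    p,q=f(*a),f(*e);mid.append((p+q)/2);print(mid[-1].round(1),np.linalg.norm(p-q).round(1),np.linalg.norm(mid[-1]-b).round(1),np.degrees(np.arctan2(*(mid[-1]-b)[::-1])).round(1))
d=(i+o)/2-b;print(np.linalg.norm(d),np.degrees(np.arctan2(d[1],d[0])))
s=load("scene0");print(plane(s,(163,251.7),85))
```

```text
[[ 573.3 -251.5]
 [ 603.2 -257.8]
 [ 600.7 -330. ]
 [ 541.5 -316.9]]
lens 70.87765351412864 30.52150169925263 60.63981304310921 mid [ 579.6991554  -289.04949638]
boss [ 596.13943323 -225.90748764]
[ 535.8 -227.4] 73.6 60.4 -178.6
[ 577.5 -170.9] 71.6 58.1 108.8
[ 640.1 -187.5] 73.9 58.3 41.1
[ 645.5 -258. ] 71.7 58.9 -33.1
65.24719153763586 -104.59406557490124
[ 579.29510261 -289.6337492    85.        ]
```

All measurements agree: the wedge measures 70.9 × 30.5–60.6 mm with its centre 65 mm from the boss, and the scene-camera ray agrees with the wrist view to within 1 mm. Now I'll point.

```bash
python3 - <<'E'
from look import *
q=[1,0,0,0]
robot.reach([460,208.5,240],q)
robot.move_l([460,208.5,39],q,speed=100);robot.pause(.3);print(robot.read_tool_pos(),robot.read_t())
robot.pause(2.3);print(robot.read_tool_pos(),robot.read_t());look("w_bl")
robot.capture
c=robot.capture("side");cv2.imwrite("pics/side1.png",c["pixels"])
c=robot.capture("scene");cv2.imwrite("pics/scene1.png",c["pixels"])
robot.move_l([460,208.5,240],q,speed=150)
print(robot.read_contact_force())
E
python3 -c "
import cv2,numpy as np
a=cv2.imread('pics/side1.png')[240:430,140:400];b=cv2.imread('pics/scene1.png')[230:420,300:560]
cv2.imwrite('pics/b1.png',cv2.resize(np.hstack([a,b]),None,fx=1.5,fy=1.5))"
```

```text
[460.06206457 208.52383783  39.13187199] 12.0917
[459.98954072 208.50158063  39.00506369] 14.3917
w_bl 14.4417 [460.  208.5  39. ]
[ 0.94908297 -0.3332336   0.73144818]
```

View pics/b1.png

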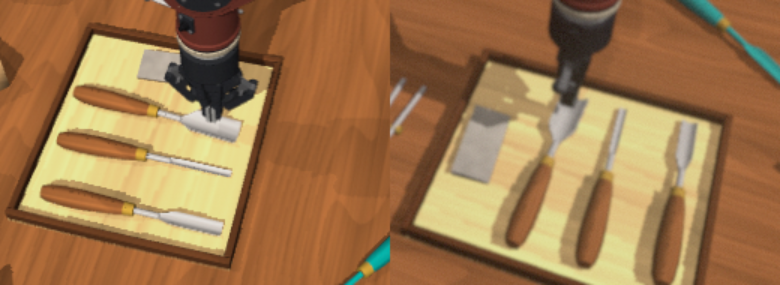

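The fingertips hovered over the middle of the wide blade in both views, and the gouges have not moved. Next is the petal.

Run:
```python
from look import *
q=[1,0,0,0]
robot.reach([579.7,-289,250],q);print(robot.read_tool_pos())
robot.move_l([579.7,-289,107],q,speed=90);robot.pause(2.3);print(robot.read_tool_pos(),robot.read_t(),robot.read_contact_force())
look("w_pet")
c=robot.capture("side");cv2.imwrite("pics/side2.png",c["pixels"]);a=c["pixels"][60:250,170:430]
c=robot.capture("scene");b=c["pixels"][180:370,60:320]
cv2.imwrite('pics/p1.png',cv2.resize(np.hstack([a,b]),None,fx=1.5,fy=1.5))
```

```text
[ 580.08941079 -287.72595967  250.07617545]
[ 579.69777138 -288.99603701  106.99760931] 21.9333 [-0.58943705 -0.04694226  0.0088071 ]
w_pet 21.9833 [ 579.7 -289.   107. ]
```

View pics/p1.png

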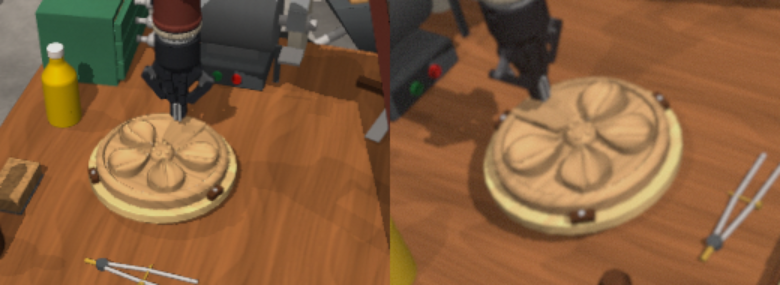

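View pics/w_pet.png

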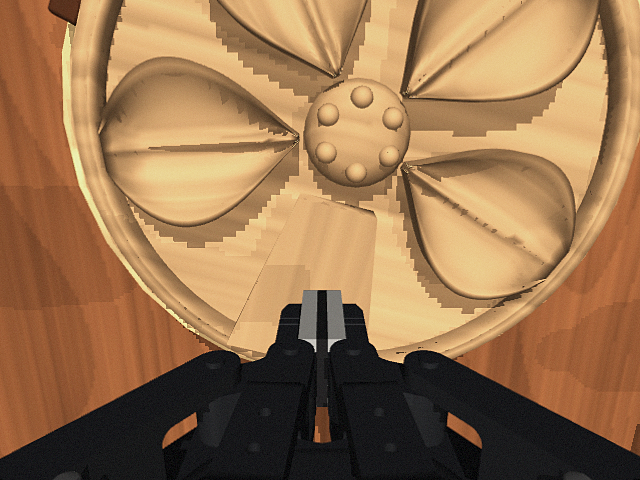

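The side and scene pictures put the fingertips over the wedge. As a final check, I'll re-measure the wedge's inner corners, (302,195) and (375,211), in this close view.

Run:
```python
from look import *
c=load("w_pet");P=(np.array(c["pose"][0]),np.array(c["pose"][1]))
i=(plane(c,(302,195),85,P)+plane(c,(375,211),85,P))/2;b=plane(c,(357,132),88,P)
print(i,b,"centre",b[:2]+64*np.array([np.cos(np.radians(-104.6)),np.sin(np.radians(-104.6))]), i[:2]+35*np.array([np.cos(np.radians(-104.6)),np.sin(np.radians(-104.6))]))
print(robot.read_tool_pos(),np.abs(robot.read_qd()).max(),robot.read_t())
robot.hand_in()
```

```text
[ 587.89743597 -252.79194014   85.        ] [ 594.18328258 -225.52328911   88.        ] centre [ 578.05084365 -287.45667602] [ 579.07500843 -286.66176111]
[ 579.69429561 -289.01721444  107.01403972] 0.0012653697546452358 22.0833
the job is handed in; nothing more can be done
```

I pointed at the widest gouge's blade and then at the uncut petal, and handed the job in at about 22 s with the arm still over the petal. No verdict is reported, so the points below are my own checks.

- **Blade:** With the gripper shut, I held the TCP at (460, 208.5, 39) for about 2.6 s. That is 27 mm above the blade point and about 14 mm above the blade's upturned sides. The three blades measured 36, 20 and 9 mm wide, so the target was the 36 mm gouge.
- **Petal:** I then moved over at height and held at (579.7, -289, 107), 22 mm above the flat top. The arm was at rest when I handed in.
- **Position agreement:** A close wrist view after arriving put the petal centre within 3 mm of where I was pointing, against 22 mm allowed. My first rough estimates from the scene and side cameras disagreed by up to 24 mm at the petal and 13 mm at the boss. I used the wrist view instead, and a re-picked scene ray agreed with it to within 1 mm.
- **Nothing touched:** The pictures show no contact and nothing displaced. The wrist force sensor read up to about 1.2 N while lifting off the blade and 0.6 N over the petal. I took both as sensor noise or motion effects, but did not check this separately.
- **Failed view:** One extra look at the rosette was taken from the wrong side, so the fingers hid the petal. I repeated it from the other side.

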